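Set the bench magnifier over a rock sample

ROBOT

A 6-joint arm with a two-finger parallel gripper is mounted at the origin on the work surface. World frame = base frame: x ahead of the robot, y to its left, z up, the work surface at z = 0. Lengths are in m, angles in rad, forces in N, time in s.
With the tool pointing down it reaches from about 0.3 to 0.75 m from the base axis. Payload 8.5 kg.
Tool frame: the origin (TCP) lies between the finger pads; the fingertips stand 17 mm ahead of it and the grasp point (between the pads) lies 2 mm behind it; z points along the fingers, y is the direction in which the jaws open and shut (so a half turn about z gives the same grasp; the last joint's range is limited). The gripper opens to 85 mm and grips with 20 to 120 N. Pads are 22 mm wide; open, the fingers measure 114 mm over their backs; the gripper's body (76 mm by 85 mm) begins 54 mm behind the grasp point. The pads swing forward as they close: fully open they stand 13 mm farther back than shut.
Start: joints at [-1.481, 0.381, 1.297, -0, 1.464, -0.215], TCP at [0.165, -0.525, 0.248] pointing down, gripper open.
Joint ranges: [-3.11, 3.11], [-0.89, 2.33], [0.22, 2.48], [-1.42, 4.56], [0.17, 2.85], [-2.88, 2.88]. Speed limits (rad/s): [2.39, 2.39, 3.14, 3.14, 3.14, 3.14].

INTERFACE

Orientations are given as a rotation vector (axis times angle).
In Python, from bench import ctrl gives the robot as it stands.
- The arm moves only by the shell command python3 -m jog 'ROWS' [OPENING]. ROWS is JSON, one flat list of numbers, 4 for each row, row after row: the shift along the tool's x, y, z in m, then the turn about the tool's z in degrees. In form: [x, y, z, twist, x, y, z, twist, ...]. A call has 1 to 10 rows; each row is the pose to reach, as a shift and turn from the pose measured when the call began, along the tool's axes at that moment; what a row does not reach only later rows make up. A row lasts 1/8 s, in which the tool goes at most 62.5 mm and 10.7 degrees, less where a joint would pass 70% of its speed; a pose out of reach is approached as far as the arm can. A call with a gripper value outside its range is refused whole. OPENING is the opening, from 0 (shut) to 1 (fully open), set as the call begins (- or left out, the last holds). The fingers move at their own pace and stop on an object; the grip force is fixed at half the most. Time passes only in rows, so rows that repeat a pose let the fingers close. It gives the time, the measured TCP pose, the force and the opening at its end, in the units of the state.
- ctrl.get_obs(): the state, without advancing time (a new reading comes with each control period).
- ctrl.read_camera(name): name is "side" or "top" or "wrist"; returns a dict with "frame" (420x560x3 uint8, red, green, blue), "range_z" (420x560 float32, m along the optical axis (not along the pixel's ray), 0 where there is no reading), "K" (3x3 intrinsics, pixels), "view" (4x4, takes a point from world to camera coordinates). Camera axes: x right, y up, looking along -z (the intrinsics and any distortion apply to the point x, -y, -z); pixel columns grow to the right and rows downward; lengths in m; the calibration is good to about 2 mm. A picture is of the moment at which its call begins.
- ctrl.hand_in(): hands the job in, once; it reports no verdict.
The state is a dict: "t": time; "joint_positions": joint angles; "joint_velocities": joint speeds; "joint_torque": joint torques, N m; "tcp_pos": TCP position; "orientation": TCP orientation; "wrist_force": force on the tool from outside, world axes, zero at the start; "torque": the same for the moment, N m; "opening": opening from 0.0 (shut) to 1.0 (fully open).
Only numpy, scipy, OpenCV 4.12 (cv2) and the standard library are available. Lean on these libraries where they do the work, as an engineer would, in place of code of your own. Each camera call takes 0.05 s, during which the arm holds its last target.

TASK

Take the long stepped rock out of the sample tray, lay it gently flat in the middle of the white tile, then swing the jointed magnifier by its upright grip until the lens is centred over the rock, and leave it standing there. The lens may be hanging in the way at first, so swing it clear when you need room. Do not bump the rock against the lens, and leave the other rocks and both bottles where they are.

Things in the scene. Friction and masses are not known exactly. Their poses are not given: they have to be found in the camera images.
- post_pivot (a point): Bench magnifier's shoulder hinge, on the axis of its fixed upright post (steel, 22 mm across, on a grey round foot 148 mm across); the point lies 126 mm above the bench. Its x axis is the foot's x axis. Nothing on the post stands higher than 155 mm
- lower_link (a joint): Shoulder hinge of the magnifier, vertical axis, rad, counter-clockwise seen from above. At 0 the lower link points from the post along the foot's +y axis. Stops at -1.2 and 3.5. Friction-held (about 0.5 N m): it stays where it is left. The lower link is a white bar 22 mm wide between hubs 38 mm across, 117 to 135 mm above the bench, 200 mm from post axis to elbow axis
- lens_link (a joint): Elbow hinge of the magnifier, vertical axis, rad, counter-clockwise seen from above: at 0 the lens link stands at right angles to the lower link, turned a quarter turn counter-clockwise from it (with both joints at 0 it points along the foot's -x axis). Stops at -1.5 (almost straight out) and 1.1 (folded in), so it bends one way only. Friction-held (about 0.35 N m)
- elbow_pivot (a point): Elbow hinge between lower link and lens link, on its axis, 154 mm above the bench; hubs 38 mm across, from 117 to 174 mm above the bench
- lens (a point): Centre of the magnifier's round lens, 152 mm above the bench, 200 mm from the elbow axis. Clear glass in a white ring 130 mm across, from 143 to 161 mm above the bench; a white bar 20 mm wide joins it to the elbow
- grip (a point): Middle of the gripping length of the magnifier's upright grip: a black round handle 22 mm across, standing on the lens ring's far edge from 160 to 218 mm above the bench; the point is 195 mm above the bench, 275 mm from the elbow axis and 75 mm beyond the lens centre in line with elbow and lens. The whole magnifier moves level; pulling the grip sideways with 2 to 6 N swings the links
- long_rock_mid (a point): The long stepped rock, the one to look at: grey-brown, 120 mm long (its y axis), 44 mm wide (its x axis), flat sawn base; 26 mm high at both ends with a 40 mm high block 62 mm long near its middle (shifted 6 mm to +y). The point is on its middle, 20 mm above its base. About 0.4 kg. It is gripped across its 44 mm width, at the middle block
- square_rock_mid (a point): Another rock in the tray, not to be moved: same stone, chunky, 58 x 64 mm and 50 mm high; the point is in its middle, 25 mm above its base
- wedge_rock_mid (a point): Another rock in the tray, not to be moved: same stone, wedge-shaped in plan, 86 mm long (y), 52 mm wide at the broad end, 42 mm high; the point is in its middle, 21 mm above its base
- tray_floor (a point): Middle of the inner floor of the fixed white plastic sample tray, 5 mm above the bench. Tray 300 mm along its x axis, 170 mm along y, walls 5 mm thick and 26 mm high over the bench. The three rocks stand side by side in it along x, in any order, each roughly lengthwise along y
- tile_top (a point): Middle of the upper face of the fixed white glazed tile, 150 x 150 mm, 8 mm thick, lying on the bench
- wash_bottle: White plastic wash bottle with a blue cap and bent spout, 64 mm across, 196 mm tall, spout reaching 55 mm to one side; origin under its middle. Loose, it would block the lens ring and links. Not to be moved
- reagent_bottle: Amber reagent bottle with a black cap, 68 mm across, 188 mm tall; origin under its middle. Loose, it would block the lens ring and links. Not to be moved
Mind the look-alikes: they are no part of the job. What is shaped like the part that bears long_rock_mid but orange or yellow is not meant.

How it is judged:
By the outcome, as a careful person would: the job done as asked, in the order asked, and still so for the second after the job is handed in, with the robot touching nothing.
It also fails if it takes over 72 s, if anything falls off the work surface, if the arm or the gripper's body presses on something with over 40 N, if the wrist force passes 120 N, or if a joint passes its speed limit or range.

## Working session

There is one attempt and no reset: what is moved stays moved. The work goes in short steps, Python scripts to look and compute and a shell command to move; the robot and the scene stay as the last step left them, time stands still between calls to the robot, and variables do not carry over. Pictures are saved under pics/ and viewed, and the job is handed in when it is done.

```bash
mkdir -p pics; ls; python3 - <<'E'
from bench import ctrl
import cv2
o=ctrl.get_obs()
for k,v in o.items(): print(k,v)
for n in ["side","top","wrist"]:
    c=ctrl.read_camera(n); cv2.imwrite(f"pics/{n}0.png",c["frame"][:,:,::-1]); print(n,c["K"].tolist(),c["view"].round(4).tolist(),[k for k in c])
E
```

```text
pics
t 0.0
joint_positions [-1.48129516e+00  3.81172441e-01  1.29825029e+00 -2.17292391e-05
  1.46357821e+00 -2.15292889e-01]
joint_velocities [-7.93912669e-04  5.94225066e-05  2.51147925e-03  1.71804388e-04
  1.12855069e-04  1.48872996e-03]
joint_torque [ 8.11445443e-04 -4.48469818e+01 -2.31272560e+01 -1.93163387e-04
  4.81316252e-03  6.07723996e-05]
tcp_pos [ 0.16502547 -0.52438179  0.24772794]
orientation [-3.10379057e+00 -4.76708362e-01 -1.05129034e-04]
wrist_force [-0.06195453  0.21518931 -0.04161373]
torque [0.03919569 0.0023704  0.03124748]
opening 1.0007398980606124
side [[465.99045359732526, 0.0, 268.8118053062233], [0.0, 465.99045359732526, 208.50418152531125], [0.0, 0.0, 1.0]] [[-0.9989, -0.0461, -0.0121, 0.5717], [0.0278, -0.7705, 0.6369, -0.0425], [-0.0387, 0.6358, 0.7709, -1.2924], [0.0, 0.0, 0.0, 1.0]] ['frame', 'range_z', 'K', 'view']
top [[459.25678569888663, 0.0, 280.85064014070406], [0.0, 459.25678569888663, 212.02556962600943], [0.0, 0.0, 1.0]] [[-0.0279, -0.9995, -0.0139, 0.0719], [0.9824, -0.03, 0.1842, -0.5829], [-0.1845, -0.0085, 0.9828, -1.0779], [0.0, 0.0, 0.0, 1.0]] ['frame', 'range_z', 'K', 'view']
wrist [[293.66687052063565, 0.0, 280.7645644245466], [0.0, 293.66687052063565, 210.2315099391027], [0.0, 0.0, 1.0]] [[0.2999, -0.954, -0.0007, -0.5495], [0.9202, 0.2895, -0.2636, 0.0343], [0.2517, 0.0785, 0.9646, -0.378], [0.0, 0.0, 0.0, 1.0]] ['frame', 'range_z', 'K', 'view']
```

View pics/top0.png

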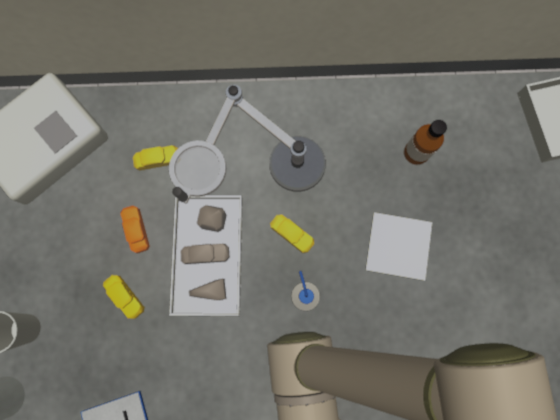

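View pics/side0.png

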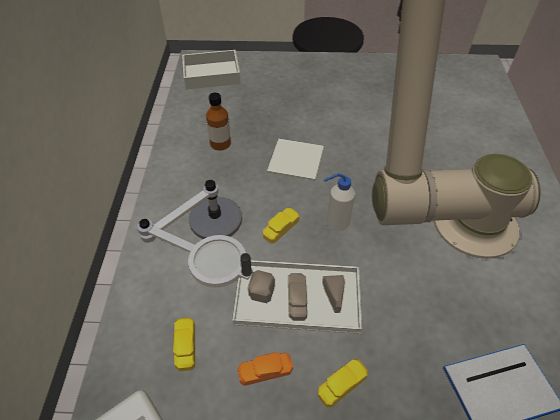

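View pics/wrist0.png

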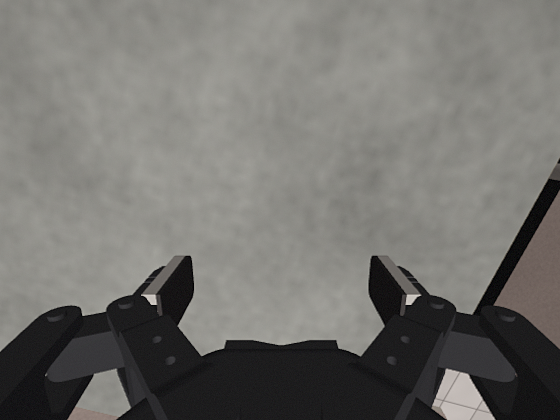

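```bash
cat > h.py <<'E'
import numpy as np,cv2
from bench import ctrl
def w(c,u,v,z=None,patch=2):
    """pixel->world with depth, or by plane z if given"""
    K,V=c["K"],c["view"]; R,t=V[:3,:3],V[:3,3]
    d=np.array([(u-K[0,2])/K[0,0],-(v-K[1,2])/K[1,1],-1.0])
    o=-R.T@t; dw=R.T@d
    if z is None:
        r=c["range_z"][int(v)-patch:int(v)+patch+1,int(u)-patch:int(u)+patch+1]; r=r[r>0]
        s=np.median(r)
    else: s=(z-o[2])/dw[2]
    return o+s*dw
def px(c,p):
    K,V=c["K"],c["view"]; q=V[:3,:3]@np.array(p)+V[:3,3]
    return K[0,0]*q[0]/-q[2]+K[0,2], K[1,1]*q[1]/q[2]+K[1,2]
def crop(c,u0,v0,u1,v1,s,name):
    cv2.imwrite("pics/"+name,cv2.resize(c["frame"][v0:v1,u0:u1,::-1],None,fx=s,fy=s,interpolation=cv2.INTER_CUBIC))
E
python3 - <<'E'
from h import *
c=ctrl.read_camera("top"); np.set_printoptions(precision=4,suppress=True)
for n,u,v in [("long",206,252),("sq",211,217),("wedge",208,290),("tile",400,246),("posttop",298,146),("elbow",234,91),("grip",180,192),("wash",306,296),("reag",437,128),("foot",280,170)]:
    print(n,w(c,u,v))
print("lens",w(c,197,168,.152))
crop(c,150,180,270,330,5,"rocks.png" ) if 0 else crop(c,150,80,320,205,4.5,"mag.png")
crop(c,150,185,260,325,4,"rocks.png")
crop(c,350,190,450,300,5,"tile.png")
E
```

```text
long [0.4927 0.2416 0.043 ]
sq [0.5777 0.2276 0.0537]
wedge [0.4004 0.2361 0.0461]
tile [ 0.4971 -0.243   0.0083]
posttop [0.7199 0.0101 0.1538]
elbow [0.8511 0.1545 0.1741]
grip [0.6045 0.2673 0.2159]
wash [0.3791 0.0054 0.1738]
reag [ 0.7398 -0.3003  0.1891]
foot [0.7011 0.0543 0.0231]
lens [0.6753 0.2437 0.152 ]
```

View pics/mag.png

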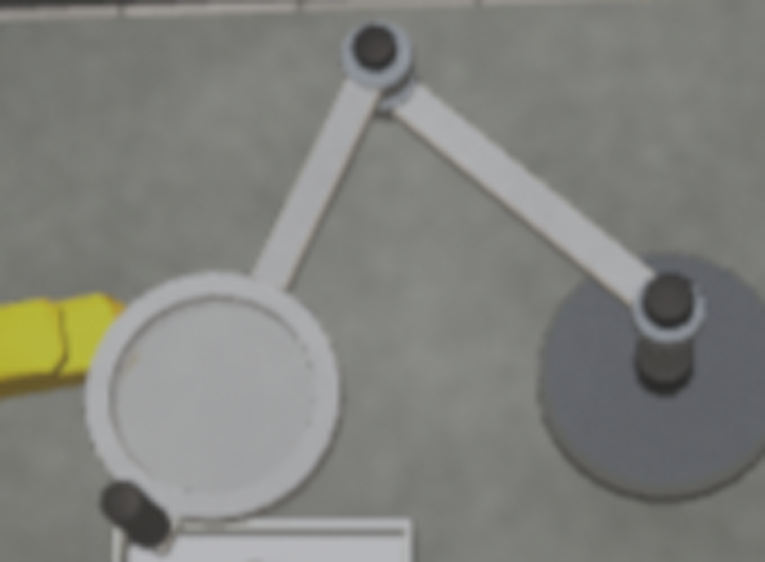

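View pics/rocks.png

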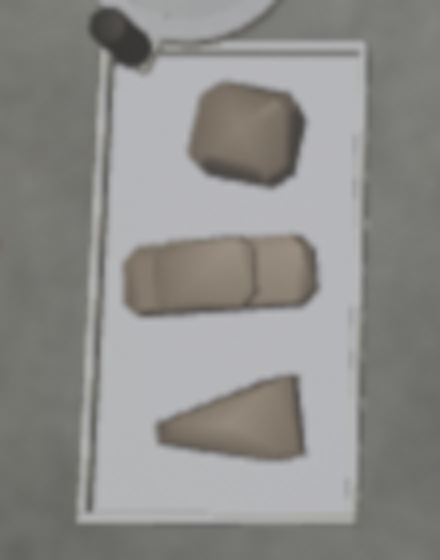

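View pics/tile.png

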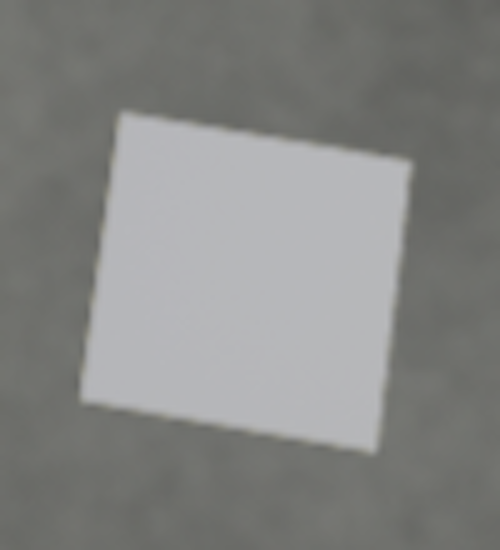

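The long stepped rock is the grey-brown one at top-view pixel (206,252). The square rock at (211,217) and the wedge at (208,290) are the other two in the tray. The four car-shaped pieces at (155,157), (134,229), (122,297) and (292,232) are yellow or orange look-alikes. Only the middle rock is 120 x 44 mm, stepped and grey-brown, and the enlarged crop confirms it. The lens (197,168) and grip (180,192) hang beside the tray, clear of the rock. Next I'll measure everything precisely.

```bash
cat >> h.py <<'E'
def cloud(c):
    K,V=c["K"],c["view"]; R,t=V[:3,:3],V[:3,3]
    r=c["range_z"]; v,u=np.mgrid[0:r.shape[0],0:r.shape[1]]
    d=np.stack([(u-K[0,2])/K[0,0]*r,-(v-K[1,2])/K[1,1]*r,-r],-1)
    return (d-t)@R
def rect(P):
    (cx,cy),(a,b),th=cv2.minAreaRect((P[:,:2]*1000).astype(np.float32)); return round(cx,1),round(cy,1),round(a,1),round(b,1),round(th,1)
E
python3 - <<'E'
from h import *
np.set_printoptions(precision=4,suppress=True)
for n in ["top","side"]:
    c=ctrl.read_camera(n); P=cloud(c); f=c["frame"].astype(int); ok=c["range_z"]>0
    X,Y,Z=P[...,0],P[...,1],P[...,2]
    brown=(f[...,0]-f[...,2]>12)&ok
    def blob(m,x,y):
        k,l,s,ce=cv2.connectedComponentsWithStats(m.astype(np.uint8))
        sel=[i for i in range(1,k) if s[i,4]>15]
        return [P[l==i] for i in sel]
    reg=(X>.3)&(X<.65)&(Y>.1)&(Y<.36)&(Z<.07)
    print(n,"long all/high, rest")
    for B in blob(brown&reg&(Z>.012),0,0): print(" ",rect(B),B[:,2].max().round(4), "high",rect(B[B[:,2]>.037]) if (B[:,2]>.037).sum()>5 else "")
    # tile
    m=(X>.38)&(X<.62)&(Y<-.13)&(Y>-.36)&ok&(f.min(-1)>140)
    for B in blob(m,0,0): print(" tile",rect(B),np.median(B[:,2]).round(4))
    wb=(f[...,2]-f[...,0]>40)&ok&(X<.5)&(X>.3)&(np.abs(Y)<.1)
    for B in blob(wb,0,0): print(" wash blue",rect(B),B[:,2].min(),B[:,2].max(),B[:,:2].min(0),B[:,:2].max(0))
    m=ok&(Z>.10)&(Z<.19)&(Y<-.2)&(X>.6)
    for B in blob(m,0,0): print(" reag",rect(B))
    m=ok&(Z>.205)&(Z<.225)&(X>.5)&(Y>.2)
    for B in blob(m,0,0): print(" griptop",rect(B),B[:,2].max())
    m=ok&(Z>.136)&(Z<.163)&(X>.55)&(X<.78)&(Y>.15)
    for B in blob(m,0,0): print(" ring",rect(B),np.median(B[:,2]), len(B))
    m=ok&(Z>.165)&(Z<.18)&(X>.78)&(Y>.08)
    for B in blob(m,0,0): print(" elbow",rect(B),B[:,:].mean(0))
    m=ok&(Z>.145)&(Z<.16)&(X>.65)&(X<.78)&(abs(Y)<.06)
    for B in blob(m,0,0): print(" post",rect(B),B[:,:].mean(0))
    m=ok&(Z>.006)&(Z<.04)&(X>.6)&(X<.82)&(abs(Y-.01)<.1)&(f.max(-1)<110)
    for B in blob(m,0,0): print(" foot",rect(B),B[:,:].mean(0))
c=ctrl.read_camera("wrist");V=c["view"];print("wristcam pos",-V[:3,:3].T@V[:3,3])
E
```

```text
top long all/high, rest
  (579.4, 230.9, 60.6, 53.1, 77.3) 0.0602 high (579.4, 230.9, 60.6, 53.1, 77.3)
  (491.1, 248.7, 42.2, 117.4, 2.8) 0.0489 high (490.1, 255.9, 62.4, 42.1, 89.9)
  (396.0, 239.8, 45.7, 82.5, 11.0) 0.0511 high (396.0, 240.3, 45.6, 80.2, 11.0)
 tile (498.9, -241.7, 153.7, 152.5, 78.5) 0.0082
 wash blue (399.4, 4.1, 31.2, 70.0, 88.5) -0.0012985234306870021 0.20179157897148453 [ 0.3644 -0.0111] [0.4345 0.0203]
 reag (738.9, -300.1, 66.6, 60.0, 48.2)
 griptop (605.3, 274.2, 19.7, 21.0, 44.2) 0.2212154291931945
 ring (687.2, 230.3, 144.4, 162.5, 23.9) 0.15618145353624402 2625
 elbow (853.5, 158.2, 23.0, 21.2, 71.4) [0.8532 0.1583 0.1726]
 post (720.2, 11.2, 25.4, 26.8, 88.0) [0.7193 0.0106 0.1524]
 foot (719.8, 9.8, 142.6, 147.3, 83.2) [0.7088 0.0098 0.0225]
side long all/high, rest
  (572.9, 163.9, 28.1, 5.2, 3.6) 0.0281 high 
  (526.8, 163.4, 38.5, 9.2, 0.2) 0.0303 high 
  (489.9, 167.6, 30.0, 7.4, 14.8) 0.0291 high 
  (446.3, 168.7, 31.2, 5.7, 10.5) 0.0284 high 
  (580.8, 235.7, 65.1, 58.1, 77.7) 0.0595 high (580.7, 235.4, 64.5, 58.1, 77.7)
  (492.2, 253.4, 43.7, 1
[... 216 characters left out ...]
29 high 
  (521.5, 332.2, 4.0, 60.8, 88.1) 0.0286 high 
  (456.2, 334.3, 4.0, 60.5, 88.0) 0.0286 high 
 tile (499.6, -238.9, 153.8, 148.6, 78.3) 0.0091
 wash blue (399.0, 8.7, 31.1, 66.2, 87.8) 0.16672465603893158 0.20029642009023685 [ 0.3658 -0.006 ] [0.4325 0.0249]
 reag (1364.7, -618.2, 13.1, 836.1, 0.2)
 reag (744.5, -291.4, 54.6, 66.0, 87.0)
 griptop (607.5, 279.0, 21.2, 20.1, 79.9) 0.22368135746868426
 ring (686.6, 247.4, 179.6, 130.0, 4.2) 0.15694018619195044 2329
 elbow (855.4, 161.8, 25.5, 24.3, 12.4) [0.855  0.1642 0.1726]
 post (722.4, 15.2, 25.2, 27.4, 40.7) [0.7218 0.0168 0.153 ]
 foot (721.9, 13.3, 145.1, 137.3, 7.5) [0.719  0.0259 0.0236]
wristcam pos [ 0.2283 -0.5045  0.3737]
```

```bash
cat >> h.py <<'E'
from scipy.spatial.transform import Rotation as Ro
def rel(targets):
    """targets: list of (x,y,z,tool-y angle deg) -> rows in tool frame"""
    o=ctrl.get_obs(); p=o["tcp_pos"]; R=Ro.from_rotvec(o["orientation"]).as_matrix()
    a0=np.degrees(np.arctan2(R[1,1],R[0,1]))
    print("t %.2f p %s yang %.2f tilt %.2f"%(o["t"],np.round(p,4),a0,np.degrees(np.arccos(-R[2,2]))),"F",np.round(o["wrist_force"],1),"q",np.round(o["joint_positions"],2),"op %.3f"%o["opening"])
    for (x,y,z,a) in targets:
        s=R.T@(np.array([x,y,z])-p); tw=-((a-a0+180)%360-180)
        print(" %.3f,%.3f,%.3f,%.1f"%(*s,tw))
E
python3 - <<'E'
from h import *
rel([(.33,-.36,.32,-50),(.45,-.1,.33,-20),(.50,.1,.32,0),(.4915,.252,.20,2)])
E
```

```text
t 0.35 p [ 0.1651 -0.5246  0.2482] yang -72.54 tilt 0.02 F [ 0.   0.1 -0.7] q [-1.48  0.38  1.3   0.    1.46 -0.22] op 0.999
 0.207,-0.108,-0.072,-22.5
 0.399,-0.320,-0.082,-52.5
 0.507,-0.495,-0.072,-72.5
 0.544,-0.643,0.048,-74.5
```

```bash
python3 -m jog '[0.04,-0.02,-0.02,-5, 0.085,-0.045,-0.04,-10, 0.13,-0.07,-0.06,-15, 0.17,-0.09,-0.07,-20, 0.207,-0.108,-0.08,-26, 0.247,-0.15,-0.08,-32, 0.285,-0.193,-0.08,-38, 0.323,-0.235,-0.08,-44, 0.36,-0.277,-0.08,-50, 0.399,-0.32,-0.08,-56]' 0.7; python3 - <<'E'
from h import *
rel([(.50,.1,.32,0),(.4915,.252,.20,2),(.4915,.252,.14,2)])
E
```

```text
t: 1.6
tcp_pos: [0.45, -0.0979, 0.3285]
orientation: [2.515, 1.883, 0.001]
wrist_force: [0.7, -0.8, -0.1]
opening: 0.7
t 1.60 p [ 0.45   -0.0979  0.3285] yang -16.36 tilt 0.02 F [ 0.7 -0.8 -0.1] q [-0.47  0.17  1.37  0.    1.61 -0.19] op 0.700
 0.204,-0.008,0.009,-16.4
 0.347,-0.059,0.129,-18.4
 0.347,-0.059,0.189,-18.4
```

```bash
python3 -m jog '[0.05,-0.002,0,-5, 0.1,-0.004,0,-9, 0.15,-0.006,0.005,-13, 0.204,-0.012,0.01,-17, 0.25,-0.028,0.03,-18.4, 0.295,-0.043,0.06,-18.4, 0.33,-0.053,0.09,-18.4, 0.347,-0.059,0.12,-18.4, 0.347,-0.059,0.145,-18.4, 0.347,-0.059,0.145,-18.4]'; python3 - <<'E'
from h import *
rel([(.4915,.252,.1,2),(.4915,.252,.03,2)])
c=ctrl.read_camera("wrist"); cv2.imwrite("pics/w1.png",c["frame"][:,:,::-1])
print("expected mid px",px(c,(.4915,.250,.045)), "grip",px(c,(.4915,.252,.045)))
P=cloud(c); f=c["frame"].astype(int); m=((f[...,0]-f[...,2]>12)&(P[...,2]>.01)&(P[...,2]<.07)&(c["range_z"]>0)).astype(np.uint8)
k,l,s,ce=cv2.connectedComponentsWithStats(m)
for i in range(1,k):
    if s[i,4]>100: B=P[l==i]; print(rect(B),B[:,2].max(),"high",rect(B[B[:,2]>.036]) if (B[:,2]>.036).sum()>9 else "",ce[i])
E
```

```text
t: 2.85
tcp_pos: [0.4905, 0.2517, 0.1821]
orientation: [-2.18, -2.26, 0.005]
wrist_force: [0.8, -0.3, 0.5]
opening: 0.704
t 2.85 p [0.4905 0.2517 0.1821] yang 2.07 tilt 0.19 F [ 0.8 -0.3  0.5] q [ 0.26  0.44  1.4  -0.    1.3   0.22] op 0.704
 0.000,0.001,0.082,0.1
 0.000,0.002,0.152,0.1
expected mid px (np.float64(282.65254030576955), np.float64(206.4800667954123)) grip (np.float64(282.7338444602465), np.float64(204.38409749572682))
(366.6, 413.8, 46.3, 17.1, 5.6) 0.02762406641977929 high  [143.13908873   8.74460432]
(558.8, 412.4, 117.0, 30.1, 1.7) 0.040302610290461005 high (555.5, 412.7, 55.8, 16.5, 2.0) [354.92503497  14.60867133]
(729.4, 376.5, 16.6, 118.6, 14.1) 0.031770302130462155 high  [549.76239587  77.90876636]
(363.4, 253.2, 45.8, 167.6, 0.7) 0.02758718563088675 high  [139.53782148 193.93797277]
(626.9, 242.0, 168.4, 22.2, 89.5) 0.02799538311540818 high  [423.84750733 214.26099707]
(491.4, 251.6, 43.4, 118.8, 2.4) 0.04647260563716576 high (491.1, 257.4, 43.3, 62.1, 2.2) [282.69472239 195.51481263]
(397.6, 244.1, 50.4, 87.1, 8.2) 0.04933611363165234 high (397.7, 244.3, 49.8, 85.7, 7.3) [189.8276131  209.53016121]
(579.7, 234.4, 61.8, 58.8, 77.7) 0.05713054875833664 high (579.7, 234.4, 61.8, 58.8, 77.7) [371.57073877 220.94664413]
(493.7, 166.6, 2.1, 119.2, 87.9) 0.02707978806786322 high  [281.53488372 275.86046512]
(561.9, 81.6, 10.9, 24.7, 75.7) 0.022816687363100226 high  [337.57236842 340.38157895]
```

View pics/w1.png

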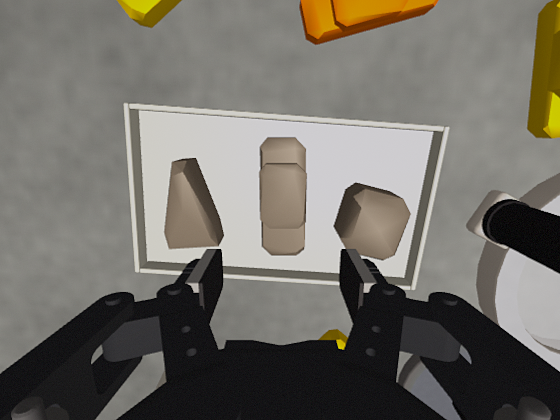

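The wrist view shows the stepped rock at pixel (283,196), between the wedge (190,205) and the square rock (372,221), with the grip at (490,215) well to the right. The measured centre is (0.491, 0.2515) with a yaw of 2.3°, which agrees with the other cameras.

```bash
python3 -m jog '[0.001,0.0005,0.03,0, 0.002,0.0005,0.07,0, 0.0025,0.0005,0.105,0, 0.003,0.0005,0.13,0, 0.003,0.0005,0.145,0, 0.003,0.0005,0.152,0, 0.003,0.0005,0.152,0, 0.003,0.0005,0.152,0]'; python3 - <<'E'
from h import *
rel([(.491,.2545,.03,2)])
c=ctrl.read_camera("wrist"); cv2.imwrite("pics/w2.png",c["frame"][:,:,::-1])
E
```

```text
t: 3.9
tcp_pos: [0.492, 0.2548, 0.0325]
orientation: [2.181, 2.26, 0.002]
wrist_force: [-0.4, 0.2, -0.4]
opening: 0.698
t 3.90 p [0.492  0.2548 0.0325] yang 2.04 tilt 0.07 F [-0.4  0.2 -0.4] q [ 0.26  0.63  1.57 -0.    0.94  0.23] op 0.698
 -0.000,-0.001,0.002,0.0
```

View pics/w2.png

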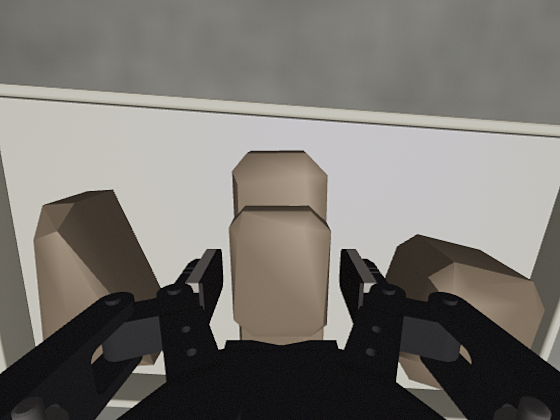

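The fingers straddle the block evenly, with left pad about (207,280) and right pad about (355,280), and both neighbours are clear. Closing now.

```bash
python3 -m jog '[0,0,0.002,0, 0,0,0.002,0, 0,0,0.002,0, 0,0,0.002,0, 0,0,0.002,0, 0,0,0.002,0]' 0; python3 -m jog '[0,0,-0.005,0, 0,0,-0.012,0, 0,0,-0.025,0, 0,0,-0.04,0, 0,0,-0.06,0, 0,0,-0.06,0]'; python3 - <<'E'
from h import *
rel([(.50,.2545,.25,2),(.55,.1,.28,2),(.57,0,.28,2),(.53,-.12,.28,2),(.499,-.237,.15,2)])
c=ctrl.read_camera("wrist"); cv2.imwrite("pics/w3.png",c["frame"][:,:,::-1])
c=ctrl.read_camera("side"); cv2.imwrite("pics/s3.png",c["frame"][:,:,::-1])
E
```

```text
t: 4.7
tcp_pos: [0.4921, 0.2549, 0.0312]
orientation: [2.181, 2.26, 0.003]
wrist_force: [-2.0, -0.5, 6.4]
opening: 0.501
t: 5.45
tcp_pos: [0.4927, 0.2551, 0.0931]
orientation: [2.179, 2.259, 0.008]
wrist_force: [0.4, -0.2, -6.5]
opening: 0.499
t 5.45 p [0.4927 0.2551 0.0931] yang 2.05 tilt 0.34 F [ 0.4 -0.2 -6.5] q [ 0.26  0.55  1.51 -0.    1.08  0.23] op 0.499
 -0.001,0.008,-0.157,0.1
 -0.157,0.053,-0.187,0.1
 -0.257,0.069,-0.187,0.1
 -0.376,0.025,-0.187,0.1
 -0.492,-0.011,-0.058,0.1
```

View pics/w3.png

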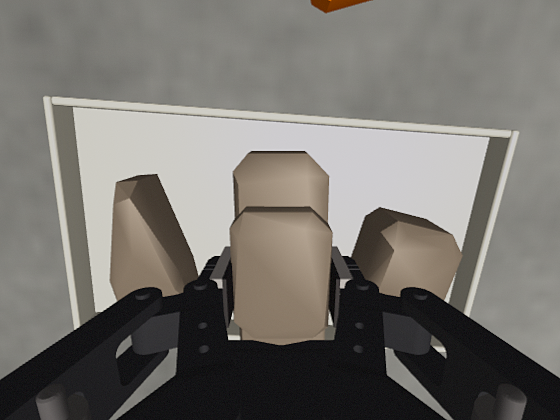

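View pics/s3.png

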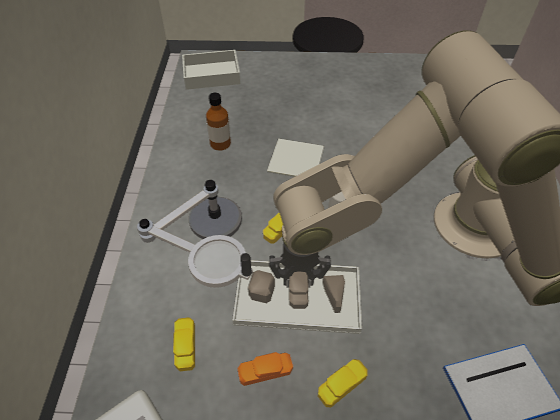

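The rock is held (opening 0.50, about 4 N of added weight) and lifted clear at pixel (280,260). The neighbours haven't shifted and the lens at (217,259) in the side view is well clear. Carrying it high to the tile.

```bash
python3 -m jog '[0,0.002,-0.02,0, 0,0.004,-0.055,0, 0,0.006,-0.095,0, -0.01,0.01,-0.135,0, -0.035,0.02,-0.165,0, -0.07,0.03,-0.18,0, -0.11,0.042,-0.185,0, -0.155,0.053,-0.187,0, -0.2,0.062,-0.187,0, -0.245,0.067,-0.187,0]'; python3 - <<'E'
from h import *
rel([(.53,-.12,.28,2),(.50,-.237,.22,2),(.499,-.237,.1,2)])
E
```

```text
t: 6.8
tcp_pos: [0.5671, 0.0108, 0.2769]
orientation: [-2.181, -2.26, -0.001]
wrist_force: [0.4, 0.5, -5.3]
opening: 0.501
t 6.80 p [0.5671 0.0108 0.2769] yang 2.05 tilt 0.05 F [ 0.4  0.5 -5.3] q [-0.19  0.39  1.19  0.    1.55 -0.23] op 0.501
 -0.129,-0.042,-0.003,0.0
 -0.245,-0.076,0.057,0.0
 -0.245,-0.077,0.177,0.0
```

```bash
python3 -m jog '[-0.035,-0.01,0,2, -0.075,-0.024,0,4, -0.115,-0.038,0,6, -0.155,-0.052,0,8, -0.195,-0.064,0.005,10, -0.225,-0.072,0.02,12, -0.24,-0.076,0.045,13.5, -0.245,-0.076,0.075,13.5, -0.245,-0.076,0.09,13.5, -0.245,-0.076,0.09,13.5]'; python3 - <<'E'
from h import *
rel([(.4995,-.237,.1,-11.5),(.4995,-.237,.036,-11.5)])
c=ctrl.read_camera("wrist"); cv2.imwrite("pics/w4.png",c["frame"][:,:,::-1])
P=cloud(c); f=c["frame"].astype(int); m=(c["range_z"]>0)&(abs(P[...,2]-.008)<.006)&(f.min(-1)>140)&(abs(P[...,0]-.5)<.12)&(abs(P[...,1]+.24)<.12)
print(rect(P[m])); print([px(c,(x,y,.008)) for x,y in [(.499,-.2405)]])
b=P[(f[...,0]-f[...,2]>12)&(P[...,2]>.09)&(c["range_z"]>0)]; print(rect(b), b[:,2].max())
E
```

```text
t: 8.05
tcp_pos: [0.4996, -0.2362, 0.1858]
orientation: [-2.429, -1.987, 0.0]
wrist_force: [-0.1, 0.3, -3.9]
opening: 0.499
t 8.05 p [ 0.4996 -0.2362  0.1858] yang -11.44 tilt 0.20 F [-0.1  0.3 -3.9] q [-0.66  0.44  1.39  0.    1.31 -0.46] op 0.499
 -0.001,0.000,0.086,0.1
 -0.001,0.000,0.150,0.1
(509.6, -208.6, 202.9, 209.6, 82.4)
[(np.float64(281.7175915984559), np.float64(199.58245676578412))]
(599.7, -248.1, 96.8, 253.4, 78.4) 0.2435946830865682
```

View pics/w4.png

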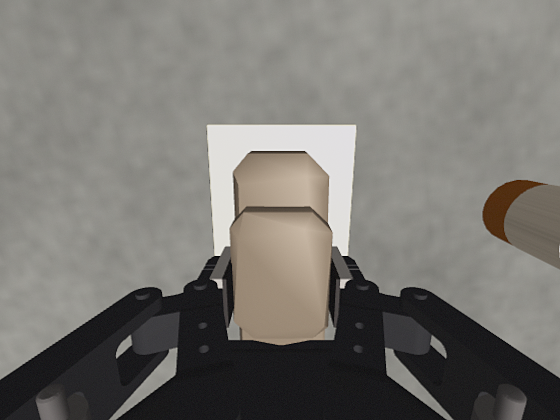

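The rock is square with the tile, whose top edge runs from (207,125) to (356,125), and centred across it. Lowering gently.

```bash
python3 -m jog '[-0.001,0,0.03,0, -0.001,0,0.07,0, -0.001,0,0.105,0, -0.001,0,0.128,0, -0.001,0,0.138,0, -0.001,0,0.142,0, -0.001,0,0.145,0, -0.001,0,0.147,0, -0.001,0,0.148,0, -0.001,0,0.148,0]'; python3 - <<'E'
from h import *
rel([(.4995,-.237,.0345,-11.5)])
E
```

```text
t: 9.35
tcp_pos: [0.4999, -0.2373, 0.0391]
orientation: [-2.431, -1.989, -0.001]
wrist_force: [-0.5, -0.8, -5.3]
opening: 0.5
t 9.35 p [ 0.4999 -0.2373  0.0391] yang -11.43 tilt 0.05 F [-0.5 -0.8 -5.3] q [-0.66  0.62  1.56  0.    0.96 -0.46] op 0.500
 0.000,-0.000,0.005,0.1
```

```bash
python3 -m jog '[0,0,0.001,0, 0,0,0.002,0, 0,0,0.003,0, 0,0,0.004,0, 0,0,0.0045,0, 0,0,0.005,0, 0,0,0.005,0]'
```

```text
t: 10.22
tcp_pos: [0.4999, -0.2373, 0.0343]
orientation: [-2.431, -1.989, -0.001]
wrist_force: [-0.8, 0.4, -1.0]
opening: 0.508
```

```bash
python3 -m jog '[0,0,0.0005,0, 0,0,0.001,0, 0,0,0.001,0]'; python3 -m jog '[0,0,0,0, 0,0,0,0, 0,0,0,0, 0,0,0,0]' 0.7;  python3 -m jog '[0,0,-0.02,0, 0,0,-0.06,0, 0,0,-0.11,0, 0,0,-0.16,0, 0,0,-0.2,0, 0,0,-0.2,0]'; python3 - <<'E'
from h import *
rel([(.53,-.12,.31,0),(.57,0,.32,0),(.61,.15,.32,0),(.606,.2765,.29,0)])
c=ctrl.read_camera("wrist"); cv2.imwrite("pics/w5.png",c["frame"][:,:,::-1])
P=cloud(c); f=c["frame"].astype(int); m=((f[...,0]-f[...,2]>12)&(P[...,2]>.012)&(P[...,2]<.07)&(c["range_z"]>0)).astype(np.uint8)
k,l,s,ce=cv2.connectedComponentsWithStats(m)
for i in range(1,k):
    if s[i,4]>100: B=P[l==i]; print(rect(B),B[:,2].max(),ce[i])
m=((c["range_z"]>0)&(abs(P[...,2]-.008)<.006)&(f.min(-1)>140)).astype(np.uint8)
k,l,s,ce=cv2.connectedComponentsWithStats(m)
for i in range(1,k):
    if s[i,4]>100: B=P[l==i]; print("t",rect(B),B[:,2].max(),ce[i])
E
```

```text
t: 10.6
tcp_pos: [0.4999, -0.2373, 0.0342]
orientation: [-2.431, -1.989, -0.001]
wrist_force: [-4.0, 1.4, 8.0]
opening: 0.503
t: 11.1
tcp_pos: [0.4999, -0.2373, 0.0342]
orientation: [2.431, 1.989, 0.001]
wrist_force: [0.9, 0.4, 0.0]
opening: 0.699
t: 11.85
tcp_pos: [0.5006, -0.2379, 0.2371]
orientation: [2.426, 1.986, 0.003]
wrist_force: [0.1, -0.9, -0.3]
opening: 0.698
t 11.85 p [ 0.5006 -0.2379  0.2371] yang -11.41 tilt 0.37 F [ 0.1 -0.9 -0.3] q [-0.66  0.39  1.31  0.    1.43 -0.46] op 0.698
 0.121,0.006,-0.073,-11.4
 0.247,0.021,-0.083,-11.4
 0.402,0.031,-0.084,-11.4
 0.525,0.002,-0.054,-11.4
(379.3, -22.1, 37.7, 7.3, 0.0) 0.04208033141285403 [118.86430678   4.30088496]
(498.9, -240.3, 119.3, 43.3, 78.5) 0.04983500738734891 [278.91897019 188.07344173]
(726.8, -294.3, 68.0, 32.6, 62.5) 0.06997881024063703 [481.77240685 196.95770393]
t (498.4, -238.5, 149.6, 149.8, 78.5) 0.012652753132542043 [277.74008447 179.64395887]
```

View pics/w5.png

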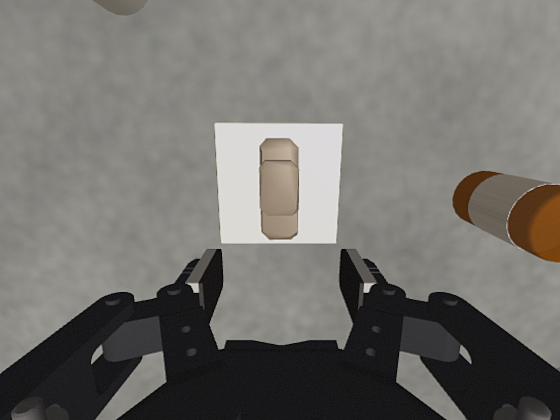

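The wrist view shows the rock at (279,188), upright and centred on the tile at (278,180); it measures within 2 mm of the tile centre. Now over to the magnifier grip.

```bash
python3 -m jog '[0.03,0.002,-0.03,5, 0.075,0.004,-0.055,11, 0.12,0.008,-0.07,17, 0.17,0.014,-0.08,23, 0.225,0.02,-0.083,29, 0.28,0.024,-0.083,35, 0.335,0.028,-0.083,41, 0.39,0.03,-0.083,47, 0.44,0.025,-0.08,53.6, 0.485,0.013,-0.07,53.6]'; python3 - <<'E'
from h import *
rel([(.606,.2765,.28,-65)])
E
```

```text
t: 13.15
tcp_pos: [0.6087, 0.2372, 0.3023]
orientation: [3.066, 0.678, -0.001]
wrist_force: [-0.3, 0.5, -0.3]
opening: 0.699
t 13.15 p [0.6087 0.2372 0.3023] yang -65.08 tilt 0.09 F [-0.3  0.5 -0.3] q [ 0.19  0.55  0.86 -0.    1.73  1.33] op 0.699
 0.014,-0.037,0.022,-0.1
```

```bash
python3 -m jog '[0.008,-0.02,0,0, 0.014,-0.037,0.01,0, 0.014,-0.037,0.02,0, 0.014,-0.037,0.02,0]'; python3 - <<'E'
from h import *
np.set_printoptions(precision=4,suppress=True)
rel([(.606,.2765,.193,-65)])
c=ctrl.read_camera("wrist"); cv2.imwrite("pics/w6.png",c["frame"][:,:,::-1])
print(px(c,(.606,.2765,.218)))
P=cloud(c); m=((c["range_z"]>0)&(P[...,2]>.205)&(P[...,2]<.23)).astype(np.uint8)
k,l,s,ce=cv2.connectedComponentsWithStats(m)
for i in range(1,k):
    if s[i,4]>50: B=P[l==i]; print(rect(B),B[:,2].max(),ce[i])
E
```

```text
t: 13.65
tcp_pos: [0.6059, 0.2753, 0.2811]
orientation: [3.066, 0.675, -0.005]
wrist_force: [0.9, -0.3, 0.1]
opening: 0.696
t 13.65 p [0.6059 0.2753 0.2811] yang -65.15 tilt 0.20 F [ 0.9 -0.3  0.1] q [ 0.25  0.58  0.86 -0.    1.7   1.39] op 0.696
 0.001,-0.001,0.088,-0.2
(np.float64(279.41764698964255), np.float64(230.13177915515064))
(606.9, 277.0, 20.9, 21.1, 48.5) 0.21972324787354772 [279.4916 225.9145]
```

View pics/w6.png

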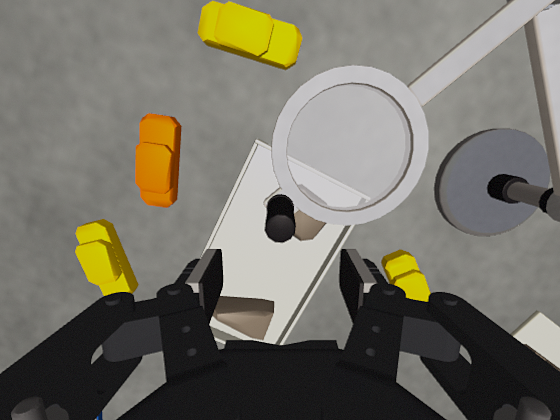

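The grip top is at pixel (280,226), which gives (0.607, 0.277) as predicted. It sits midway between the pads. Descending and closing.

```bash
python3 -m jog '[0.002,-0.001,0.03,0, 0.002,-0.001,0.06,0, 0.002,-0.001,0.078,0, 0.002,-0.001,0.085,0, 0.002,-0.001,0.085,0]';  python3 -m jog '[0,0,0,0, 0,0,0,0, 0,0,0,0, 0,0,0,0, 0,0,0,0, 0,0,0,0]' 0; python3 - <<'E'
from h import *
P0=np.array([.7207,.0125])
def lk(a,r): 
    a,b=np.radians(a),np.radians(a+r)
    E=P0+.2*np.array([np.cos(a),np.sin(a)]); d=np.array([np.cos(b),np.sin(b)])
    return E,E+.2*d,E+.275*d
o=ctrl.get_obs(); G=o["tcp_pos"][:2]
v=G-P0; D=np.hypot(*v); r=np.degrees(np.arccos((D*D-.04-.275**2)/(2*.2*.275))); a=np.degrees(np.arctan2(v[1],v[0]))-np.degrees(np.arctan2(.275*np.sin(np.radians(r)),.2+.275*np.cos(np.radians(r))))
print("a,r now",a,r,lk(a,r)); off=-65.1-(a+r)
T=np.array([.499,-.2403])-P0; d=np.hypot(*T); rf=2*np.degrees(np.arccos(d/.4)); af=np.degrees(np.arctan2(T[1],T[0]))%360-rf/2
print("final a,r",af,rf,lk(af,rf))
way=[(a,r),(62,130),(85,140),(145,138),(175,105),(af,rf)]
pts=[]
for (a0,r0),(a1,r1) in zip(way[:-1],way[1:]):
    n=max(2,int(np.ceil(max(abs(a1-a0),abs(a1+r1-a0-r0))/6.5)))
    for s in np.linspace(0,1,n+1)[1:]:
        A,R=a0+s*(a1-a0),r0+s*(r1-r0); E,L,g=lk(A,R)
        pts.append((g[0],g[1],.196,A+R+off)); print("%d a%.0f r%.0f E%s L%s G%s yaw%.0f  wash-ring %.3f reag-ring %.3f"%(len(pts),A,R,E.round(3),L.round(3),g.round(3),A+R+off,np.hypot(*(L-[.379,.006]))-.065-.032,np.hypot(*(L-[.735,-.297]))-.065-.034))
np.save("path.npy",pts)
E
```

```text
t: 14.32
tcp_pos: [0.6077, 0.2764, 0.1975]
orientation: [3.067, 0.674, -0.001]
wrist_force: [0.2, 0.7, -0.1]
opening: 0.697
t: 15.08
tcp_pos: [0.6079, 0.2765, 0.1985]
orientation: [3.067, 0.674, 0.001]
wrist_force: [-0.6, -1.1, 4.7]
opening: 0.241
a,r now 47.16712399840446 107.58353239650602 (array([0.85667244, 0.15916798]), array([0.67578043, 0.24447965]), array([0.60794593, 0.27647153]))
final a,r 195.9540351663793 65.59183994775887 (array([ 0.5284035 , -0.04247322]), array([ 0.499 , -0.2403]), array([ 0.48797369, -0.31448504]))
1 a50 r111 E[0.85  0.165] L[0.661 0.23 ] G[0.59  0.255] yaw-59  wash-ring 0.263 reag-ring 0.433
2 a52 r115 E[0.844 0.17 ] L[0.649 0.215] G[0.575 0.231] yaw-53  wash-ring 0.244 reag-ring 0.420
3 a55 r119 E[0.837 0.175] L[0.638 0.199] G[0.563 0.207] yaw-46  wash-ring 0.226 reag-ring 0.406
4 a57 r123 E[0.829 0.18 ] L[0.629 0.182] G[0.554 0.182] yaw-40  wash-ring 0.209 reag-ring 0.391
5 a60 r126 E[0.822 0.185] L[0.623 0.165] G[0.549 0.157] yaw-34  wash-ring 0.194 reag-ring 0.376
6 a62 r130 E[0.815 0.189] L[0.619 0.148] G[0.546 0.132] yaw-28  wash-ring 0.182 rea
[... 1794 characters left out ...]
r118 E[0.529 0.071] L[ 0.568 -0.125] G[ 0.583 -0.199] yaw61  wash-ring 0.133 reag-ring 0.140
26 a169 r112 E[0.524 0.051] L[ 0.561 -0.146] G[ 0.575 -0.22 ] yaw61  wash-ring 0.140 reag-ring 0.131
27 a175 r105 E[0.521 0.03 ] L[ 0.556 -0.167] G[ 0.569 -0.241] yaw60  wash-ring 0.151 reag-ring 0.122
28 a180 r95 E[0.521 0.012] L[ 0.539 -0.187] G[ 0.547 -0.262] yaw56  wash-ring 0.154 reag-ring 0.125
29 a185 r85 E[ 0.522 -0.007] L[ 0.524 -0.207] G[ 0.525 -0.282] yaw51  wash-ring 0.160 reag-ring 0.130
30 a191 r75 E[ 0.524 -0.025] L[ 0.511 -0.224] G[ 0.506 -0.299] yaw46  wash-ring 0.168 reag-ring 0.137
31 a196 r66 E[ 0.528 -0.042] L[ 0.499 -0.24 ] G[ 0.488 -0.314] yaw42  wash-ring 0.177 reag-ring 0.144
```

```bash
cat > nxt.py <<'E'
from h import *
import sys
p=np.load("path.npy"); i,j=int(sys.argv[1]),int(sys.argv[2]); p[:,2]=ctrl.get_obs()["tcp_pos"][2]
rel(p[i-1:j])
E
python3 nxt.py 1 9
```

```text
t 15.07 p [0.6079 0.2765 0.1985] yang -65.21 tilt 0.10 F [-0.6 -1.1  4.7] q [ 0.25  0.63  1.01 -0.    1.5   1.39] op 0.241
 -0.025,0.012,0.000,-6.3
 -0.048,0.027,0.000,-12.5
 -0.069,0.044,0.000,-18.7
 -0.088,0.063,0.000,-24.9
 -0.104,0.083,0.000,-31.1
 -0.117,0.105,0.000,-37.4
 -0.130,0.121,0.000,-42.9
 -0.141,0.137,0.000,-48.4
 -0.151,0.154,0.000,-53.9
```

```bash
python3 -m jog '[-0.012,0.006,0,-3, -0.025,0.012,0,-6.3, -0.048,0.027,0,-12.5, -0.069,0.044,0,-18.7, -0.088,0.063,0,-24.9, -0.104,0.083,0,-31.1, -0.117,0.105,0,-37.4, -0.123,0.113,0,-40, -0.123,0.113,0,-40]'; python3 nxt.py 7 15; python3 - <<'E'
from h import *
c=ctrl.read_camera("side"); cv2.imwrite("pics/s7.png",c["frame"][:,:,::-1])
E
```

```text
t: 16.2
tcp_pos: [0.5434, 0.1217, 0.1985]
orientation: [2.652, 1.68, -0.001]
wrist_force: [-1.8, -2.2, 0.5]
opening: 0.243
t 16.20 p [0.5434 0.1217 0.1985] yang -25.29 tilt 0.11 F [-1.8 -2.2  0.5] q [ 0.01  0.43  1.36 -0.    1.35  0.45] op 0.243
 -0.010,0.001,0.000,-2.9
 -0.029,0.007,0.000,-8.4
 -0.047,0.014,0.000,-13.9
 -0.064,0.023,0.000,-19.4
 -0.080,0.033,0.000,-24.9
 -0.094,0.045,0.000,-30.4
 -0.111,0.052,0.000,-36.2
 -0.126,0.061,0.000,-42.0
 -0.141,0.072,0.000,-47.8
```

View pics/s7.png

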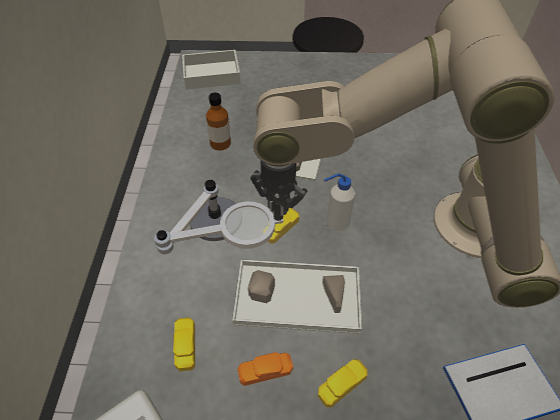

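The side view shows the lens (248,222) swinging freely with the gripper holding the handle at (277,215). The wash bottle (342,200) is clear. Continuing.

```bash
python3 -m jog '[-0.01,0.001,0,-2.9, -0.029,0.007,0,-8.4, -0.047,0.014,0,-13.9, -0.064,0.023,0,-19.4, -0.08,0.033,0,-24.9, -0.094,0.045,0,-30.4, -0.111,0.052,0,-36.2, -0.126,0.061,0,-42, -0.141,0.072,0,-47.8, -0.141,0.072,0,-47.8]'; python3 nxt.py 15 24
```

```text
t: 17.5
tcp_pos: [0.5487, -0.0367, 0.1986]
orientation: [1.747, 2.609, -0.003]
wrist_force: [-0.1, -3.2, -1.6]
opening: 0.245
t 17.50 p [ 0.5487 -0.0367  0.1986] yang 22.40 tilt 0.15 F [-0.1 -3.2 -1.6] q [-0.28  0.42  1.38 -0.    1.34 -0.67] op 0.245
 0.000,-0.000,-0.000,-0.2
 -0.018,-0.002,0.000,-6.0
 -0.036,-0.002,0.000,-11.8
 -0.054,-0.000,0.000,-17.6
 -0.072,0.003,0.000,-23.4
 -0.090,0.009,0.000,-29.2
 -0.107,0.016,0.000,-35.0
 -0.123,0.025,0.000,-40.8
 -0.135,0.005,0.000,-40.2
 -0.148,-0.013,0.000,-39.6
```

```bash
python3 -m jog '[-0.018,-0.002,0,-6, -0.036,-0.002,0,-11.8, -0.054,0,0,-17.6, -0.072,0.003,0,-23.4, -0.09,0.009,0,-29.2, -0.107,0.016,0,-35, -0.118,0.021,0,-39, -0.123,0.025,0,-40.8, -0.123,0.025,0,-40.8]'; python3 nxt.py 22 31
```

```text
t: 18.62
tcp_pos: [0.619, -0.1403, 0.1986]
orientation: [0.73, 3.055, -0.004]
wrist_force: [3.0, 0.6, -1.7]
opening: 0.239
t 18.62 p [ 0.619  -0.1403  0.1986] yang 63.14 tilt 0.14 F [ 3.   0.6 -1.7] q [-0.41  0.57  1.13 -0.    1.45 -1.51] op 0.239
 0.000,-0.001,0.000,-0.0
 0.004,-0.023,0.000,0.6
 0.006,-0.046,0.000,1.2
 0.006,-0.069,0.000,1.8
 0.003,-0.091,0.000,2.4
 -0.001,-0.112,0.000,3.0
 0.010,-0.141,0.000,7.6
 0.020,-0.168,0.000,12.2
 0.029,-0.193,0.000,16.8
 0.038,-0.215,0.000,21.4
```

```bash
python3 -m jog '[0.002,-0.012,0,0.3, 0.005,-0.035,0,0.9, 0.006,-0.057,0,1.5, 0.005,-0.08,0,2.1, 0.001,-0.102,0,2.7, 0.004,-0.126,0,5.3, 0.015,-0.154,0,9.9, 0.024,-0.18,0,14.5, 0.033,-0.204,0,19, 0.033,-0.204,0,19]'; python3 nxt.py 31 31; python3 - <<'E'
from h import *
c=ctrl.read_camera("side"); cv2.imwrite("pics/s8.png",c["frame"][:,:,::-1])
c=ctrl.read_camera("top"); cv2.imwrite("pics/t8.png",c["frame"][:,:,::-1])
E
```

```text
t: 19.88
tcp_pos: [0.4962, -0.308, 0.1987]
orientation: [1.228, 2.891, -0.005]
wrist_force: [-0.4, -4.7, -5.4]
opening: 0.238
t 19.88 p [ 0.4962 -0.308   0.1987] yang 43.99 tilt 0.18 F [-0.4 -4.7 -5.4] q [-0.76  0.48  1.28 -0.    1.38 -1.52] op 0.238
 0.001,-0.010,0.000,2.3
```

View pics/s8.png

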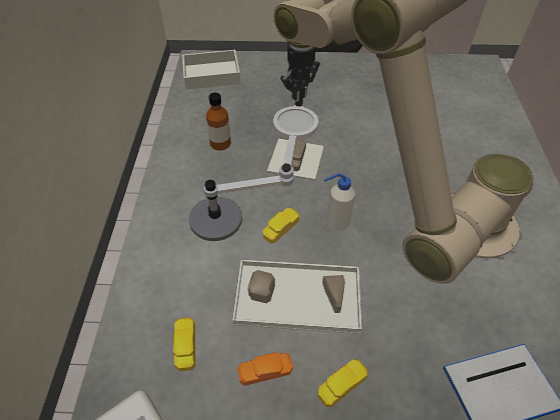

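View pics/t8.png

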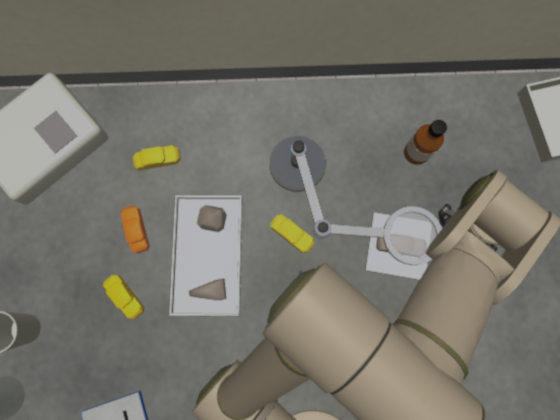

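The lens (296,121 in the side view) is now over the tile and close to the rock, and both bottles stand where they were. Final trim, then I'll measure the ring.

```bash
python3 -m jog '[0,-0.005,0,1, 0.001,-0.01,0,2.3, 0.001,-0.01,0,2.3, 0.001,-0.01,0,2.3]'; cat > meas.py <<'E'
from h import *
np.set_printoptions(precision=4,suppress=True)
rel([])
for n in ["side","top"]:
    c=ctrl.read_camera(n); P=cloud(c); f=c["frame"].astype(int); ok=c["range_z"]>0
    m=ok&(P[...,2]>.145)&(P[...,2]<.168)&(np.hypot(P[...,0]-.499,P[...,1]+.24)<.085)&(f.min(-1)>110)
    B=P[m]; 
    # circle fit to outer edge: convex hull fit of ring points by robust enclosing of |r-.06|
    from scipy.optimize import least_squares
    B=B[B[:,1]<-.17-.0]
    s=least_squares(lambda q: np.hypot(B[:,0]-q[0],B[:,1]-q[1])-.0595,[.499,-.24],loss="soft_l1",f_scale=.004)
    print(n,"ring",s.x,len(B),np.abs(s.fun).mean())
    m=ok&(P[...,2]>.165)&(P[...,2]<.18)&(P[...,0]>.48)&(P[...,0]<.57)&(abs(P[...,1]+.04)<.04); print(" elbow",rect(P[m]) if m.sum()>5 else None)
    m=ok&(P[...,2]>.205)&(P[...,2]<.225)&(np.hypot(P[...,0]-.488,P[...,1]+.314)<.03); print(" grip",rect(P[m]) if m.sum()>5 else None)
    m=ok&(f[...,0]-f[...,2]>12)&(P[...,2]>.02)&(P[...,2]<.07)&(abs(P[...,0]-.5)<.08)&(abs(P[...,1]+.24)<.08); print(" rock",rect(P[m]) if m.sum()>5 else None)
E
python3 meas.py
```

```text
t: 20.48
tcp_pos: [0.4899, -0.3126, 0.1986]
orientation: [1.279, 2.869, -0.003]
wrist_force: [2.4, 4.1, -2.9]
opening: 0.239
t 20.48 p [ 0.4899 -0.3126  0.1986] yang 41.94 tilt 0.11 F [ 2.4  4.1 -2.9] q [-0.77  0.47  1.29 -0.    1.37 -1.5 ] op 0.239
side ring [ 0.5019 -0.2344] 1022 0.016899830003743725
 elbow (530.1, -33.9, 28.7, 29.6, 45.5)
 grip (489.7, -308.4, 47.5, 20.8, 46.2)
 rock (491.4, -237.2, 122.1, 30.2, 81.6)
top ring [ 0.4976 -0.239 ] 2530 0.017834812087935158
 elbow (527.4, -45.4, 25.0, 29.8, 24.9)
 grip None
 rock (499.5, -192.2, 31.8, 18.6, 11.1)
```

```bash
python3 - <<'E'
from h import *
rel([(.4875,-.3155,.1986,41.9)])
E
python3 -m jog '[0,-0.002,0,0, 0.001,-0.004,0,0, 0.001,-0.004,0,0, 0.001,-0.004,0,0]'; python3 -m jog '[0,0,0,0, 0,0,0,0, 0,0,0,0, 0,0,0,0, 0,0,0,0]' 0.7; python3 -m jog '[0,0,-0.02,0, 0,0,-0.05,0, 0,0,-0.09,0, 0,0,-0.13,0, 0,0,-0.17,0, 0,0,-0.18,0, 0,0,-0.18,0]'
python3 - <<'E'
from h import *
rel([(.55,-.14,.36,41),(.5,.1,.36,41),(.5,.25,.36,41),(.4,-.45,.36,41),(.1,-.5,.36,41)])
c=ctrl.read_camera("wrist"); cv2.imwrite("pics/w9.png",c["frame"][:,:,::-1])
c=ctrl.read_camera("side"); cv2.imwrite("pics/s9.png",c["frame"][:,:,::-1])
E
```

```text
t 20.57 p [ 0.4899 -0.3126  0.1986] yang 41.94 tilt 0.11 F [ 2.3  3.7 -2.6] q [-0.77  0.47  1.29 -0.    1.37 -1.5 ] op 0.242
 -0.001,-0.004,-0.000,0.0
t: 21.08
tcp_pos: [0.4869, -0.3136, 0.1986]
orientation: [1.278, 2.869, -0.001]
wrist_force: [3.7, 4.0, -2.6]
opening: 0.24
t: 21.7
tcp_pos: [0.4869, -0.3137, 0.1986]
orientation: [1.278, 2.869, -0.001]
wrist_force: [0.6, 0.4, 0.7]
opening: 0.697
t: 22.58
tcp_pos: [0.4868, -0.3136, 0.3782]
orientation: [1.278, 2.869, -0.001]
wrist_force: [0.6, -0.1, -1.0]
opening: 0.703
t 22.57 p [ 0.4868 -0.3136  0.3782] yang 41.99 tilt 0.04 F [ 0.6 -0.1 -1. ] q [-0.78  0.38  0.93 -0.    1.83 -1.51] op 0.703
 0.087,0.163,0.018,1.0
 0.299,0.286,0.018,1.0
 0.410,0.387,0.018,1.0
 -0.043,-0.156,0.018,1.0
 0.120,-0.412,0.018,1.0
```

View pics/w9.png

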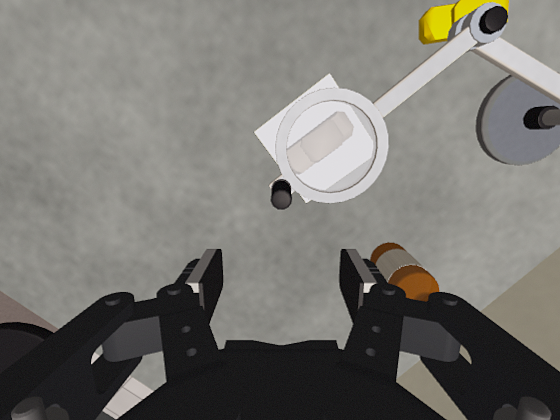

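View pics/s9.png

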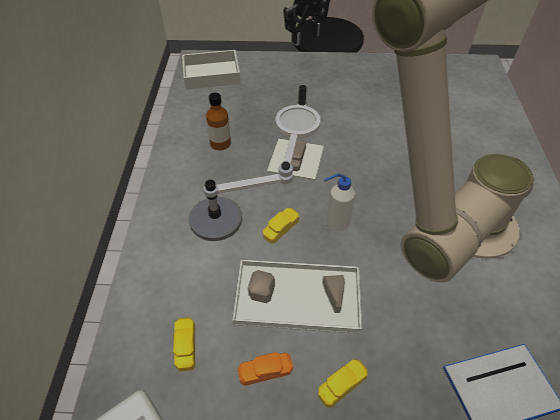

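```bash
python3 -m jog '[0.01,-0.04,0,0, 0.025,-0.085,0,0, 0.04,-0.135,0,0, 0.055,-0.185,0,0, 0.07,-0.235,0,0, 0.08,-0.285,0,0, 0.095,-0.335,0,0, 0.105,-0.365,0,0, 0.105,-0.365,0,0]'; python3 - <<'E'
from h import *
from scipy.optimize import least_squares
rel([])
for n in ["top","side"]:
    c=ctrl.read_camera(n); P=cloud(c); f=c["frame"].astype(int); ok=c["range_z"]>0
    cv2.imwrite("pics/%s10.png"%n,c["frame"][:,:,::-1])
    u,v=map(int,px(c,(.499,-.2405,.1))); u-=20 if n=="top" else 0
    crop(c,max(0,u-70),max(0,v-70),u+80,v+70,5,n+"10c.png")
    print(n,"origin",max(0,u-70),max(0,v-70),"expected lens px",px(c,(.499,-.2403,.152)))
    m=ok&(P[...,2]>.165)&(P[...,2]<.18)&(P[...,0]>.48)&(P[...,0]<.57)&(abs(P[...,1]+.04)<.04); print(" elbow",rect(P[m]) if m.sum()>5 else None)
    m=ok&(P[...,2]>.205)&(P[...,2]<.225)&(np.hypot(P[...,0]-.488,P[...,1]+.314)<.03); print(" grip",rect(P[m]) if m.sum()>5 else None)
    m=ok&(P[...,0]>.38)&(P[...,0]<.62)&(P[...,1]<-.13)&(P[...,1]>-.36)&(P[...,2]<.015)&(f.min(-1)>140)
    print(" tile",rect(P[m]))
E
```

```text
t: 23.8
tcp_pos: [0.1435, -0.4801, 0.3758]
orientation: [-1.282, -2.865, -0.005]
wrist_force: [0.6, -0.0, -0.8]
opening: 0.699
t 23.80 p [ 0.1435 -0.4801  0.3758] yang 41.79 tilt 0.25 F [ 0.6 -0.  -0.8] q [-1.52  0.23  1.15 -0.    1.76 -2.25] op 0.699
top origin 318 170 expected lens px (np.float64(414.35101808262345), np.float64(237.94753903549184))
 elbow (529.6, -42.2, 25.8, 26.9, 87.6)
 grip (485.4, -314.2, 21.4, 19.0, 86.5)
 tile (512.0, -242.1, 227.9, 178.4, 79.1)
side origin 226 64 expected lens px (np.float64(297.3563855332229), np.float64(120.8726426827973))
 elbow (530.6, -39.7, 24.1, 23.0, 68.7)
 grip (488.3, -310.4, 17.6, 23.7, 0.9)
 tile (499.6, -237.7, 154.7, 149.0, 78.1)
```

View pics/top10.png

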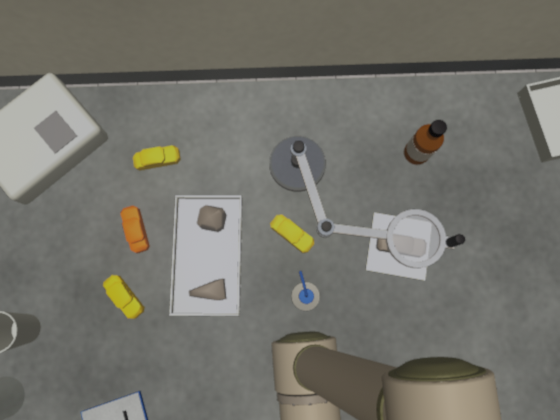

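View pics/top10c.png

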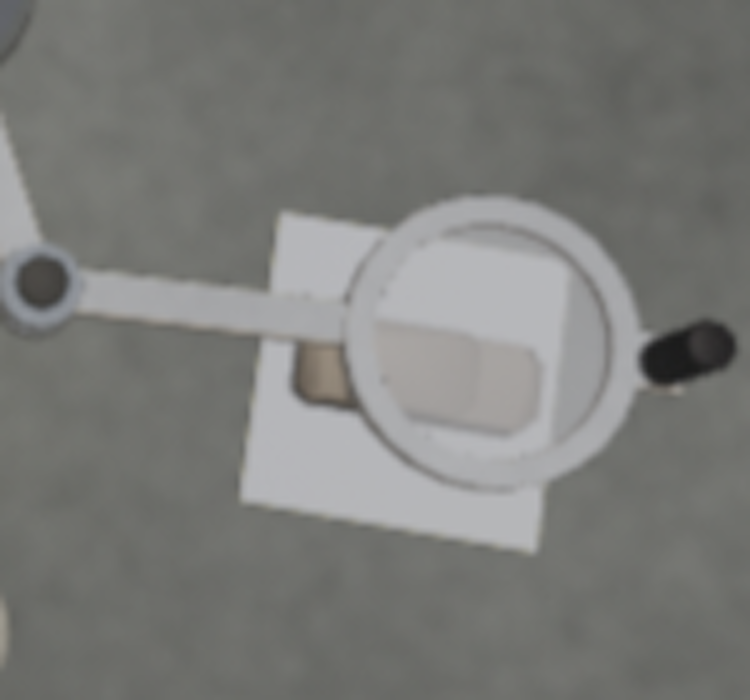

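View pics/side10c.png

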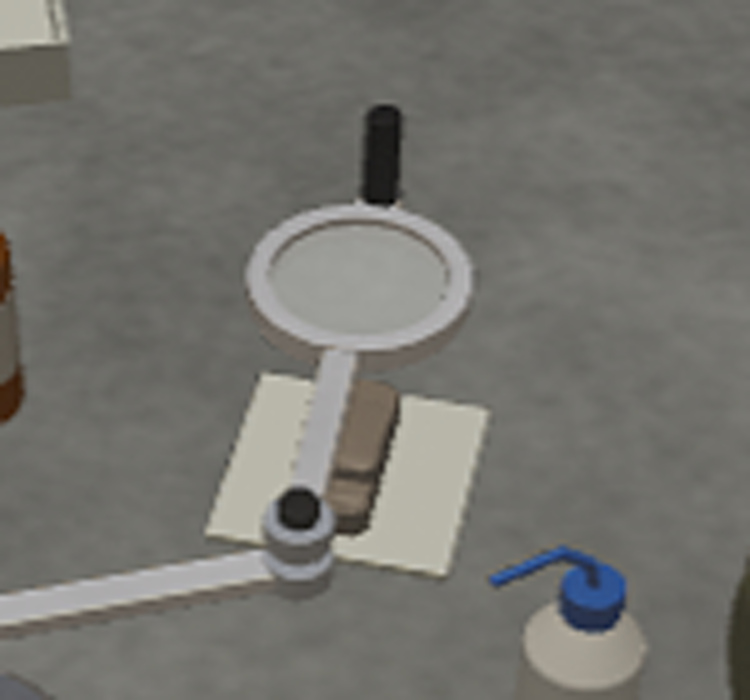

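The top view puts the lens ring centre at pixel (416.5,238.5). The position expected over the rock centre is (414.4,238.0), so it is about 3–4 mm off. The side view gives (298,119.5) against an expected (297.4,120.9), which agrees to about 3 mm. The square rock, wedge and both bottles are at their original pixels, and the arm is well clear.

```bash
python3 - <<'E'
from bench import ctrl
print(ctrl.hand_in())
E
```

```text
the job is handed in; nothing more can be done
None
```

The job is done and handed in at about 24 s of the 72 s allowed; no verdict was reported.

- **Rock:** I gripped the long stepped rock across its middle block and carried it high to the tile. I set it down with a peak wrist reading of 8 N, and it lies within 2 mm of the tile centre.
- **Magnifier:** I held the upright grip and folded the arm in to pass the wash bottle. I then opened it out over the tile, let go and backed the arm well away.
- **Last checks:** The top view puts the lens about 3–4 mm off the rock's centre. The side view and the elbow and grip positions put it within about 3 mm. The top and side cameras themselves differ by 3–5 mm in y, so that is the limit of what I could confirm.
- **Automatic ring fit:** The image-code circle fit on the lens ring was too noisy to trust, so I read the ring's position off enlarged pictures instead.
- **Left in place:** By eye in the last pictures, the square rock, the wedge and both bottles are where they started. The rock never came near the lens.

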